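Set up the macro-camera stand with a tray of specimen pots

TASK

Get the macro-camera stand ready for the next photograph: first raise the camera head until its orange catch has passed the top rung of the ladder column, then lower it so that it hangs locked on that rung. Put every blue-lidded specimen pot on the bench upright into the white tray, one to a compartment, and press each lid fully down. Then slide the loaded tray all the way home into the rails under the camera, and leave the other things on the bench where they are.

Things in the scene. Friction and masses are not known exactly. Their poses are not given: they have to be found in the camera images.
- stand: fixed camera stand. Origin on the bench mid tray bay, +z up, +y out of the open entry; the tray goes in along -y on the bench. Rails along y 21 mm high, inner faces x=+/-78 mm, y -100 to 105, lips inward to x=+/-73, 16 mm above bench; flared guides y 105-143, mouth +/-95. End stop y=-96.5: home tray's origin is at the stand's, axes alike (2 mm). Column at y=-125: 110 mm wide, 277 high
- head (a joint): height of the camera head, m: 0 = hangs on the bottom rung, 0.040 middle rung, 0.080 top rung, upper stop 0.105. The head (0.55-0.8 kg) slides straight up and down with slight drag (1 N, and 12 N per m/s) and falls to the rung below if let go. It starts on the bottom rung, up to 4 mm above it
- pawl (a joint): angle of the head's orange gravity catch, rad: 0 = level, engaged (its heavy tail holds it there); up to 1.2 = nose pushed down while passing a rung on the way up. It gives way only on the way up; the head cannot come down past a rung again. It has passed the top rung and swung back once the head is above about 0.091
- head_grip (a point): middle of the head's handle: level black round bar, 14 mm thick, 80 mm long along the stand's y, over the middle of the tray bay; posts 32 mm either side of this point, 32 mm clear above the white camera body (82 x 90 mm). Axes as the stand's. 157 mm above the bench with the head at 0; the ring light (110 mm wide), lowest part of the head, is then 26 mm above the bench
- tray: loose white tray 150 (x) x 190 (y) mm, 0.3-0.5 kg, rim 12 mm high, 3 mm thick; origin under its centre, +z up. Floor 3 mm thick; dividers 3 mm above the floor make 2 x 3 compartments about 70 x 58 mm, centred at x=+/-37, y=-62, 0, +62 mm. Black grip at its +y end; it goes into the stand -y end first, sliding on the bench
- tray_grip (a point): point in the tray's black grip, 135 mm from the tray's origin along its +y, 26 mm above the tray's underside. The grip is an upright block 14 mm thick (x), 46 mm long (y), its top 36.5 mm above the underside. Axes as the tray's
- pot1: specimen pot, clear with a blue push-on lid: body diameter 44 mm, lid diameter 48 mm, 72 g; origin at the centre of its underside, +z up. Top of the lid 36 mm above the origin less the lid's joint value. Three to five of pot1 to pot5 are present.
- pot2: specimen pot, clear with a blue push-on lid: body diameter 44 mm, lid diameter 48 mm, 72 g; origin at the centre of its underside, +z up. Top of the lid 36 mm above the origin less the lid's joint value. Three to five of pot1 to pot5 are present.
- pot3: specimen pot, clear with a blue push-on lid: body diameter 44 mm, lid diameter 48 mm, 72 g; origin at the centre of its underside, +z up. Top of the lid 36 mm above the origin less the lid's joint value. Three to five of pot1 to pot5 are present.
- pot4: specimen pot, clear with a blue push-on lid: body diameter 44 mm, lid diameter 48 mm, 72 g; origin at the centre of its underside, +z up. Top of the lid 36 mm above the origin less the lid's joint value. Three to five of pot1 to pot5 are present.
- pot5: specimen pot, clear with a blue push-on lid: body diameter 44 mm, lid diameter 48 mm, 72 g; origin at the centre of its underside, +z up. Top of the lid 36 mm above the origin less the lid's joint value. Three to five of pot1 to pot5 are present.
- pot1_lid (a joint): how far the lid of pot1 is pressed down, m: 0 to 0.0015 at the start (standing proud), 0.005 fully home. Takes about 5 N, and stays where it is left; it cannot come off.
- pot2_lid (a joint): how far the lid of pot2 is pressed down, m: 0 to 0.0015 at the start (standing proud), 0.005 fully home. Takes about 5 N, and stays where it is left; it cannot come off.
- pot3_lid (a joint): how far the lid of pot3 is pressed down, m: 0 to 0.0015 at the start (standing proud), 0.005 fully home. Takes about 5 N, and stays where it is left; it cannot come off.
- pot4_lid (a joint): how far the lid of pot4 is pressed down, m: 0 to 0.0015 at the start (standing proud), 0.005 fully home. Takes about 5 N, and stays where it is left; it cannot come off.
- pot5_lid (a joint): how far the lid of pot5 is pressed down, m: 0 to 0.0015 at the start (standing proud), 0.005 fully home. Takes about 5 N, and stays where it is left; it cannot come off.
- oil: bystander: small bottle, diameter 28 mm, 62 mm high, origin under its centre
- eyepiece: bystander: black microscope eyepiece standing up, diameter 36 mm, 50 mm high, origin under its centre
- amber: bystander: small amber jar with a white cap, diameter 44 mm, 45 mm high, origin under its centre; not a specimen pot
- slidebox: bystander: yellow slide box 98 x 83 x 36 mm, origin under its centre
- marker: bystander: marker pen lying along its x, 132 mm long, 13 mm thick, origin under its middle
- objective: bystander: brass objective lens standing up, diameter 24 mm, 40 mm high, origin under its centre
Mind the look-alikes: they are no part of the job. What is shaped like the pot1 but red is not meant. Leave any red look-alike of the pot2 alone.

How it is judged:
By the outcome, as a careful person would: the job done as asked, in the order asked, and still so for the second after the job is handed in, with the robot touching nothing.
Of pot1, pot2, pot3, pot4, pot5 only 3 to 5 are there at a start; the rules pass over those that are not, and their reading is None.
At some moment in a run one of pot1, pot2, pot3, pot4, pot5 may be knocked a few centimetres aside while the robot is not near it.
Once in a run the grip may slacken for a moment while it holds something.
It also fails if it takes over 210 s, if anything falls off the work surface, if the arm or the gripper's body presses on something with over 40 N, if the wrist force passes 120 N, or if a joint passes its speed limit or range.

ROBOT

A 7-joint arm with a two-finger parallel gripper is mounted at the origin on the work surface. World frame = base frame: x ahead of the robot, y to its left, z up, the work surface at z = 0. Lengths are in m, angles in rad, forces in N, time in s.
With the tool pointing down it reaches from about 0.425 to 0.825 m from the base axis. Payload 3.6 kg.
Tool frame: the origin (TCP) lies where the fingers leave the gripper's body, on its centre line; the fingertips stand 84 mm ahead of it and the grasp point (between the pads) lies 65 mm ahead of it; z points along the fingers, x is the direction in which the jaws open and shut, and the axes are right-handed (so a half turn about z gives the same grasp; the last joint's range is limited). The gripper opens to 93 mm and grips with 3 to 60 N. Pads are 15 mm wide; open, the fingers measure 128 mm over their backs; the gripper's body (75 mm by 188 mm) begins 65 mm behind the grasp point.
Start: joints at [-1.183, 0.615, -0.013, 1.423, 0.008, 1.103, -0.04], TCP at [0.262, 0.595, 0.303] pointing down, gripper open.
Joint ranges: [-3.12, 3.12], [-0.3, 2.06], [-1.34, 1.32], [0.26, 2.42], [-1.36, 4.5], [0.01, 1.98], [-2.84, 2.84]. Speed limits (rad/s): [2.79, 2.79, 3.14, 3.14, 3.14, 3.14, 3.14].

INTERFACE

Orientations are given as a unit quaternion [w, x, y, z].
In Python, from rig import ctrl gives the robot as it stands.
- The arm moves only by the shell command python3 -m jog 'ROWS' [FORCE]. ROWS is JSON, a list of rows, each a list of 3 entries, a list of its own where there are three numbers: the shift along the tool's x, y, z normalised to -1 to 1, where 1 is 3 cm, then the turn, a rotation vector about the tool's x, y, z normalised to -1 to 1, where 1 is 0.08 rad, then the opening, from 0 (shut) to 1 (fully open). In form: [[[tx, ty, tz], [rx, ry, rz], jaw], ...]. A call has 1 to 12 rows; each row shifts and turns the commanded pose from where the row before left it, along the tool's axes as they then stand; what a row does not reach is not made up. A row lasts 1/10 s, in which the tool goes at most 50 mm and 8.59 degrees, less where a joint would pass 70% of its speed; a pose out of reach is approached as far as the arm can. A call with a number of a shift or a turn outside -1 to 1 is refused whole. A call with a gripper value outside its range is refused whole. The fingers move at their own pace and stop on an object; FORCE is the grip in N (left out, the last holds). Time passes only in rows, so rows that do not move let the fingers close. It gives the time, the measured TCP pose, the force and the opening at its end, in the units of the state.
- ctrl.read_state(): the state, without advancing time (a new reading comes with each control period).
- ctrl.read_camera(name): name is "side" or "top" or "wrist"; returns a dict with "image" (400x640x3 uint8, red, green, blue), "fx", "fy", "cx", "cy" (pixels), "k1" (the pictures are not rectified: a ray, as slopes to the right and down, at radius r is drawn at 1 + k1 r^2 times it, then the intrinsics apply), "R" (3x3) and "t" (3): a world point X has camera coordinates R X + t. Camera axes: x right, y down, z forward; pixel columns grow to the right and rows downward; lengths in m; the calibration is good to about 2 mm. A picture is of the moment at which its call begins. There is no depth.
- ctrl.sign_off(): hands the job in, once; it reports no verdict.
The state is a dict: "time_s": time; "joints": joint angles; "dq": joint speeds; "effort": joint torques, N m; "position": TCP position; "tcp_rot": TCP orientation; "contact_force": force on the tool from outside, world axes, zero at the start; "moment": the same for the moment, N m; "grip_width": opening from 0.0 (shut) to 1.0 (fully open).
Only numpy, scipy, OpenCV 4.12 (cv2) and the standard library are available. Lean on these libraries where they do the work, as an engineer would, in place of code of your own. Each camera call takes 0.05 s, during which the arm holds its last target. There are 200 camera calls.

## Working session

There is one attempt and no reset: what is moved stays moved. The work goes in short steps, Python scripts to look and compute and a shell command to move; the robot and the scene stay as the last step left them, time stands still between calls to the robot, and variables do not carry over. Pictures are saved under pics/ and viewed, about 12 in all and at most 16, crops included, and the job is handed in when it is done.

```bash
ls; mkdir -p pics; python3 - <<'E'
from rig import ctrl
import cv2,numpy as np
s=ctrl.read_state()
for k,v in s.items(): print(k,np.round(v,3))
for n in ("top","side"):
    c=ctrl.read_camera(n); cv2.imwrite(f"pics/{n}0.png",c["image"][:,:,::-1])
    print(n,c["fx"],c["fy"],c["cx"],c["cy"],c["k1"],np.round(c["R"],3).tolist(),np.round(c["t"],3))
E
```

```text
pics
time_s 0.0
joints [-1.183  0.616 -0.013  1.425  0.008  1.103 -0.04 ]
dq [-0.    -0.     0.     0.002 -0.     0.     0.   ]
effort [ 0.0000e+00 -4.5894e+01  2.0900e-01 -1.6574e+01 -6.1000e-02  2.1000e-02
  0.0000e+00]
position [0.262 0.594 0.302]
tcp_rot [ 0.001  0.838  0.546 -0.001]
contact_force [ 0.338  1.294 -0.217]
moment [-0.008 -0.033 -0.006]
grip_width 0.997
top 428.5868611484751 428.5868611484751 320.57319094471075 206.28613076695498 -0.010162391350285955 [[-0.022, -1.0, 0.003], [-0.997, 0.022, -0.071], [0.071, -0.004, -0.997]] [0.017 0.522 1.323]
side 440.95310882882006 440.95310882882006 317.83133335267496 205.40340021513154 -0.032319862871929915 [[0.796, -0.605, 0.017], [-0.397, -0.544, -0.74], [0.456, 0.582, -0.673]] [-0.396  0.31   0.87 ]
```

View pics/top0.png

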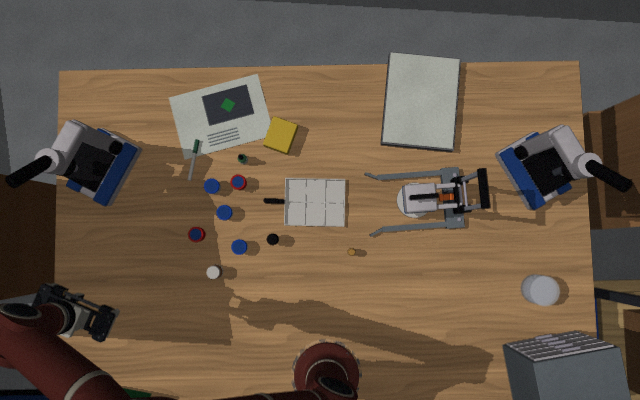

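View pics/side0.png

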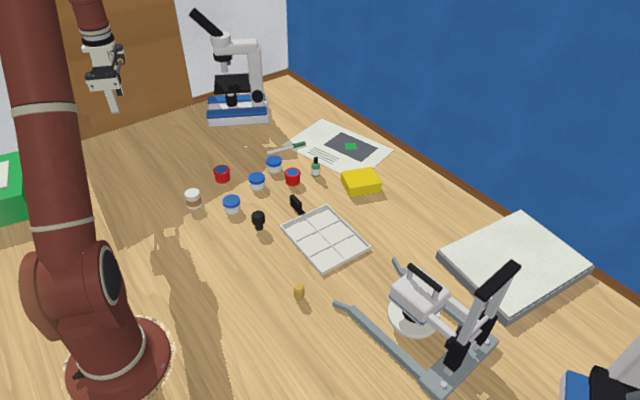

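The top view shows blue lids at about (212,186), (224,212) and (239,247). The red-bodied look-alikes are at (238,182) and (196,234), the tray at (315,202) with its grip on the left, and the stand at (430,200) with its entry on the left. Next I'll measure positions.

```bash
cat > h.py <<'E'
from rig import ctrl
import cv2,numpy as np
from scipy.spatial.transform import Rotation as Ro
def cam(n,save=None):
    c=ctrl.read_camera(n)
    c["bgr"]=np.ascontiguousarray(c["image"][:,:,::-1])
    if save: cv2.imwrite(f"pics/{save}.png",c["bgr"])
    return c
def world(c,uv,z):
    K=np.array([[c["fx"],0,c["cx"]],[0,c["fy"],c["cy"]],[0,0,1.]])
    p=cv2.undistortPoints(np.float64(uv).reshape(-1,1,2),K,np.array([c["k1"],0,0,0.]))[:,0]
    R=np.array(c["R"]);o=-R.T@np.array(c["t"])
    d=np.c_[p,np.ones(len(p))]@R
    return o+d*((z-o[2])/d[:,2])[:,None]
def pix(c,X):
    R=np.array(c["R"]);p=np.atleast_2d(X)@R.T+np.array(c["t"]);p=p[:,:2]/p[:,2:]
    r2=(p**2).sum(1,keepdims=True);p=p*(1+c["k1"]*r2)
    return p*[c["fx"],c["fy"]]+[c["cx"],c["cy"]]
def blobs(m,amin=20):
    n,l,s,ce=cv2.connectedComponentsWithStats(m.astype(np.uint8))
    return [(ce[i],s[i]) for i in range(1,n) if s[i][4]>=amin]
def hsv(c): return cv2.cvtColor(c["bgr"],cv2.COLOR_BGR2HSV)
def pose():
    s=ctrl.read_state();q=s["tcp_rot"];R=Ro.from_quat([q[1],q[2],q[3],q[0]]).as_matrix()
    return np.array(s["position"]),R,s
def go(target,yaw=None):
    "units: shift to target TCP in tool axes (units of 3cm), and turn about tool z (units .08) so that tool x has world yaw"
    p,R,s=pose();d=R.T@(np.array(target)-p)/0.03
    y=np.arctan2(R[1,0],R[0,0])
    print("t",round(s["time_s"],2),"tcp",p.round(4),"yaw",y.round(4),"tilt xy",R[:2,2].round(4),"F",np.round(s["contact_force"],1),"g",round(s["grip_width"],3),"shift",d.round(2),"" if yaw is None else "turnz %.2f"%(-(yaw-y)/0.08))
E
python3 - <<'E'
from h import *
c=cam("top");H=hsv(c);h,s,v=cv2.split(H)
m=(h>100)&(h<125)&(s>130)&(v>50); m[:,:150]=0;m[:,480:]=0;m[:140]=0;m[300:]=0
for ce,st in blobs(m,10): print("blue",ce.round(1),st,world(c,ce,.036).round(4))
w=(s<60)&(v>120);w[:,:275]=0;w[:,355:]=0;w[:165]=0;w[240:]=0
cn=max(cv2.findContours(w.astype(np.uint8),0,2)[0],key=cv2.contourArea)
r=cv2.minAreaRect(cn);b=cv2.boxPoints(r);print(r);W=world(c,b,.012);print(W.round(4),W.mean(0).round(4),[np.linalg.norm(W[i]-W[i-1]).round(4) for i in range(4)])
k=(v<60);k[:,:255]=0;k[:,290:]=0;k[:190]=0;k[212:]=0
for ce,st in blobs(k,10): print("grip",ce,st,world(c,ce,.036))
k=(v<60);k[:,:400]=0;k[:,456:]=0;k[:185]=0;k[212:]=0
for ce,st in blobs(k,8): print("handle",ce,st,world(c,ce,.164))
i=cv2.resize(c["bgr"][130:280,150:500],None,fx=2.28,fy=2.28,interpolation=2)
d=cam("side"); j=cv2.resize(d["bgr"][130:270,170:520],None,fx=2.28,fy=2.28,interpolation=2)
cv2.imwrite("pics/z1.png",np.vstack([i[:340],j])[:600])
E
```

```text
blue [237.5 181.4] [233 177  10  10  87] [[0.6042 0.2615 0.036 ]]
blue [211.1 185.6] [204 179  15  14 178] [[0.593  0.3435 0.036 ]]
blue [224. 212.] [217 205  15  15 180] [[0.5101 0.304  0.036 ]]
blue [195.2 234. ] [190 229  11  11  91] [[0.4445 0.3931 0.036 ]]
blue [238.9 246.4] [232 240  15  14 176] [[0.4034 0.2589 0.036 ]]
((314.3043212890625, 201.8067626953125), (60.407310485839844, 47.632686614990234), 1.2730300426483154)
[[ 0.467   0.1229  0.012 ]
 [ 0.6173  0.1172  0.012 ]
 [ 0.6089 -0.0735  0.012 ]
 [ 0.4586 -0.0663  0.012 ]] [0.5379 0.0251 0.012 ] [np.float64(0.1894), np.float64(0.1504), np.float64(0.1909), np.float64(0.1504)]
grip [273.81651376 200.6146789 ] [264 198  21   6 109] [[0.5421046  0.14986958 0.036     ]]
handle [449.75454545 194.93636364] [442 186  14  18 110] [[ 0.53625593 -0.35596573  0.164     ]]
handle [424.04347826 196.18115942] [410 193  29   7 138] [[ 0.53431735 -0.28372255  0.164     ]]
handle [453.35294118 209.41176471] [451 208   5   4  17] [[ 0.49545882 -0.36427639  0.164     ]]
```

View pics/z1.png

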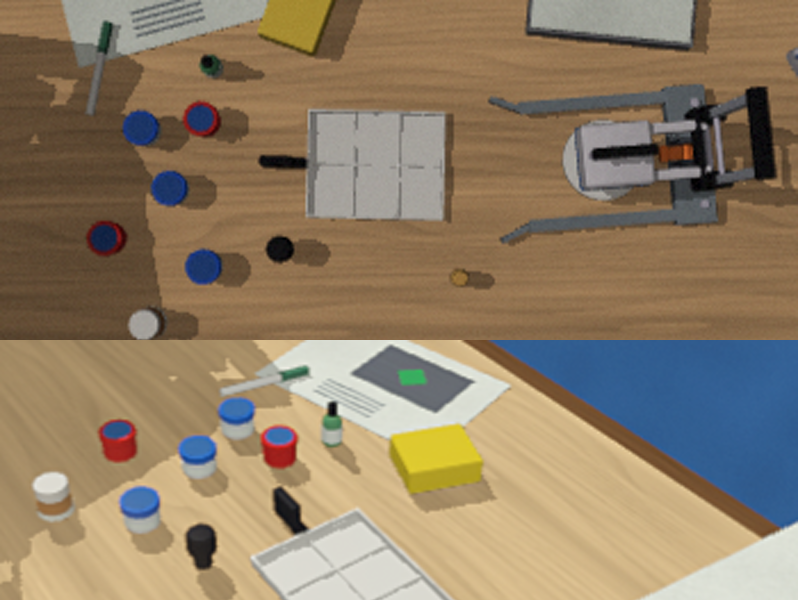

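Three clear pots with blue lids are present, and the two red-bodied ones must stay where they are. Next is the stand yaw from the rails, plus the first move to the handle.

```bash
cat > stand.py <<'E'
from h import *
c=cam("top");h,s,v=cv2.split(hsv(c))
g=(s<75)&(v>60)&(v<175);g[:,:382]=0;g[:,438:]=0
for a,b in((165,182),(212,240)):
    m=np.zeros_like(g);m[a:b]=g[a:b]
    n,l,st,ce=cv2.connectedComponentsWithStats(m.astype(np.uint8));i=1+st[1:,4].argmax()
    y,x=np.nonzero(l==i)
    W=world(c,np.c_[x,y],.021);f=np.polyfit(W[:,1],W[:,0],1)
    print("rail",st[i],"dx/dy",f[0].round(4),"x at y=-.284",np.polyval(f,-.284).round(4),W.min(0).round(3),W.max(0).round(3))
k=(v<60);k[:,:400]=0;k[:,441:]=0;k[:185]=0;k[212:]=0
y,x=np.nonzero(k);W=world(c,np.c_[x,y],.166);f=np.polyfit(W[:,1],W[:,0],1);print("handle dx/dy",f[0].round(4),W.mean(0).round(4),W[:,1].min(),W[:,1].max())
E
python3 stand.py; python3 -c "
from h import *
go([.534,-.284,.36],-0.045)"
```

```text
rail [382 170  56  10 325] dx/dy -0.0592 x at y=-.284 0.6167 [ 0.604 -0.363  0.021] [ 0.629 -0.189  0.021]
rail [382 222  56  10 329] dx/dy -0.0563 x at y=-.284 0.4534 [ 0.44  -0.356  0.021] [ 0.466 -0.184  0.021]
handle dx/dy -0.0484 [ 0.5338 -0.2833  0.166 ] -0.32253717366615564 -0.24366391250446526
t 0.25 tcp [0.2618 0.5947 0.3022] yaw 1.156 tilt xy [-0.0005 -0.0011] F [ 0.3 -0.5  0.7] g 0.999 shift [-23.15  20.11  -1.9 ] turnz 15.01
```

```bash
python3 -m jog '[[[0,0,-0.3],[0,0,1],1],[[0,0,-0.3],[0,0,1],1],[[0,0,-0.3],[0,0,1],1],[[0,0,-0.3],[0,0,1],1],[[0,0,-0.3],[0,0,1],1],[[0,0,-0.3],[0,0,1],1],[[0,0,0],[0,0,1],1],[[0,0,0],[0,0,1],1],[[0,0,0],[0,0,1],1],[[0,0,0],[0,0,1],1],[[0,0,0],[0,0,1],1],[[0,0,0],[0,0,1],1]]'
python3 -m jog '[[[0.8,0,0],[0,0,1],1],[[0.8,0,0],[0,0,0.75],1],[[0.8,0.8,0],[0,0,0],1],[[0.8,0.8,0],[0,0,0],1],[[0.8,0.8,0],[0,0,0],1],[[0.8,0.8,0],[0,0,0],1],[[0.8,0.8,0],[0,0,0],1],[[0.8,0.8,0],[0,0,0],1],[[0.8,0.8,0],[0,0,0],1],[[0.8,0.8,0],[0,0,0],1],[[0,1,0],[0,0,0],1],[[0,1,0],[0,0,0],1]]'
python3 -c "
from h import *
go([.534,-.284,.36],0.056)"
```

```text
time_s: 1.45
position: [0.2618, 0.5948, 0.3565]
tcp_rot: [0.0, 0.995, 0.096, -0.0]
contact_force: [-1.3, 0.0, 0.7]
grip_width: 1.004
time_s: 2.65
position: [0.5158, 0.36, 0.3561]
tcp_rot: [0.0, 1.0, 0.028, -0.0]
contact_force: [1.2, 0.7, 0.5]
grip_width: 0.999
t 2.65 tcp [0.5158 0.36   0.3561] yaw 0.0552 tilt xy [-0.0005 -0.0008] F [1.2 0.7 0.5] g 0.999 shift [-0.58 21.47 -0.11] turnz -0.01
```

```bash
python3 -m jog '[[[-0.05,1,0],[0,0,0],1],[[-0.05,1,0],[0,0,0],1],[[-0.05,1,0],[0,0,0],1],[[-0.05,1,0],[0,0,0],1],[[-0.05,1,0],[0,0,0],1],[[-0.05,1,0],[0,0,0],1],[[-0.05,1,0],[0,0,0],1],[[-0.05,1,0],[0,0,0],1],[[-0.05,1,0],[0,0,0],1],[[-0.05,1,0],[0,0,0],1],[[-0.05,1,0],[0,0,0],1],[[-0.05,1,0],[0,0,0],1]]'
python3 -m jog '[[[0,1,0],[0,0,0],1],[[0,1,0],[0,0,0],1],[[0,1,0],[0,0,0],1],[[0,1,0],[0,0,0],1],[[0,1,0],[0,0,0],1],[[0,1,0],[0,0,0],1],[[0,1,0],[0,0,0],1],[[0,1,0],[0,0,0],1],[[0,1,0],[0,0,0],1],[[0,0.45,0],[0,0,0],1],[[0,0,0],[0,0,0],1],[[0,0,0],[0,0,0],1]]'
python3 - <<'E'
from h import *
go([.534,-.284,.224],0.056)
c=cam("wrist","w1"); print(pix(c,[[.534,-.284,.164]]))
E
```

```text
time_s: 3.85
position: [0.5171, -0.0001, 0.3568]
tcp_rot: [-0.0, 1.0, 0.028, 0.0]
contact_force: [0.7, -0.1, -0.8]
grip_width: 1.003
time_s: 5.05
position: [0.5335, -0.2806, 0.3565]
tcp_rot: [-0.001, 1.0, 0.029, -0.0]
contact_force: [0.2, 0.8, -0.5]
grip_width: 1.0
t 5.05 tcp [ 0.5335 -0.2806  0.3565] yaw 0.0573 tilt xy [-0.0002  0.0019] F [ 0.2  0.8 -0.5] g 1.0 shift [0.01 0.12 4.42] turnz 0.02
[[313.3347129  207.10379678]]
```

View pics/w1.png

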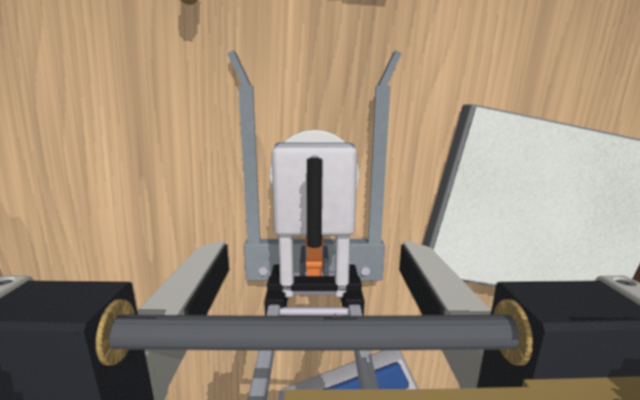

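The handle is centred at about (314,202), which matches the prediction. I'll go down and grip it.

```bash
python3 -m jog '[[[0,0.1,0.6],[0,0,0],1],[[0,0,0.6],[0,0,0],1],[[0,0,0.6],[0,0,0],1],[[0,0,0.6],[0,0,0],1],[[0,0,0.6],[0,0,0],1],[[0,0,0.6],[0,0,0],1],[[0,0,0.5],[0,0,0],1],[[0,0,0.3],[0,0,0],1],[[0,0,0],[0,0,0],1],[[0,0,0],[0,0,0],0],[[0,0,0],[0,0,0],0],[[0,0,0],[0,0,0],0]]' 40
python3 -m jog '[[[0,0,0],[0,0,0],0],[[0,0,0],[0,0,0],0],[[0,0,0],[0,0,0],0],[[0,0,0],[0,0,0],0],[[0,0,0],[0,0,0],0],[[0,0,0],[0,0,0],0]]' 
python3 -c "
from h import *
go([.534,-.284,.224+.098],0.056)"
```

```text
time_s: 6.3
position: [0.5337, -0.2852, 0.2256]
tcp_rot: [0.0, 1.0, 0.028, 0.001]
contact_force: [-0.6, 0.1, -0.3]
grip_width: 0.786
time_s: 6.9
position: [0.5333, -0.285, 0.2247]
tcp_rot: [-0.0, 1.0, 0.028, -0.0]
contact_force: [0.1, 0.2, -0.2]
grip_width: 0.277
t 6.9 tcp [ 0.5333 -0.285   0.2247] yaw 0.056 tilt xy [-0.0002  0.    ] F [ 0.1  0.2 -0.2] g 0.277 shift [ 0.02 -0.03 -3.24] turnz 0.00
```

```bash
python3 -m jog '[[[0,0,0],[0,0,0],0],[[0,0,0],[0,0,0],0],[[0,0,0],[0,0,0],0],[[0,0,0],[0,0,0],0],[[0,0,-0.13],[0,0,0],0],[[0,0,-0.13],[0,0,0],0],[[0,0,-0.13],[0,0,0],0],[[0,0,-0.13],[0,0,0],0]]'
python3 -c "
from h import *
go([.534,-.284,.224+.098],0.056)"
python3 -m jog '[[[0,0,-0.15],[0,0,0],0],[[0,0,-0.15],[0,0,0],0],[[0,0,-0.15],[0,0,0],0],[[0,0,-0.15],[0,0,0],0],[[0,0,-0.15],[0,0,0],0],[[0,0,-0.15],[0,0,0],0],[[0,0,-0.15],[0,0,0],0],[[0,0,-0.15],[0,0,0],0],[[0,0,-0.15],[0,0,0],0],[[0,0,-0.15],[0,0,0],0],[[0,0,-0.15],[0,0,0],0],[[0,0,-0.15],[0,0,0],0]]'
python3 -m jog '[[[0,0,-0.15],[0,0,0],0],[[0,0,-0.15],[0,0,0],0],[[0,0,-0.15],[0,0,0],0],[[0,0,-0.15],[0,0,0],0],[[0,0,-0.15],[0,0,0],0],[[0,0,-0.15],[0,0,0],0],[[0,0,0],[0,0,0],0],[[0,0,0],[0,0,0],0],[[0,0,0],[0,0,0],0]]'
python3 - <<'E'
from h import *
go([.534,-.284,.224+.098],0.056)
c=cam("side","s1");cv2.imwrite("pics/s1z.png",cv2.resize(c["bgr"][190:400,320:560],None,fx=2.5,fy=2.5,interpolation=2))
E
```

```text
time_s: 7.7
position: [0.5339, -0.2849, 0.2395]
tcp_rot: [0.0, 1.0, 0.028, 0.0]
contact_force: [4.8, -1.8, -8.6]
grip_width: 0.139
t 7.7 tcp [ 0.5339 -0.2849  0.2395] yaw 0.0564 tilt xy [ 0.0004 -0.0005] F [ 4.8 -1.8 -8.6] g 0.139 shift [ 0.   -0.03 -2.75] turnz 0.00
time_s: 8.9
position: [0.5339, -0.2849, 0.2932]
tcp_rot: [0.0, 1.0, 0.028, 0.0]
contact_force: [5.2, -2.1, -10.2]
grip_width: 0.137
time_s: 9.8
position: [0.5339, -0.2849, 0.3208]
tcp_rot: [0.0, 1.0, 0.028, 0.0]
contact_force: [5.4, -1.2, -6.4]
grip_width: 0.136
t 9.8 tcp [ 0.5339 -0.2849  0.3208] yaw 0.0563 tilt xy [ 0.0008 -0.0004] F [ 5.4 -1.2 -6.4] g 0.136 shift [ 0.01 -0.03 -0.04] turnz 0.00
```

View pics/s1z.png

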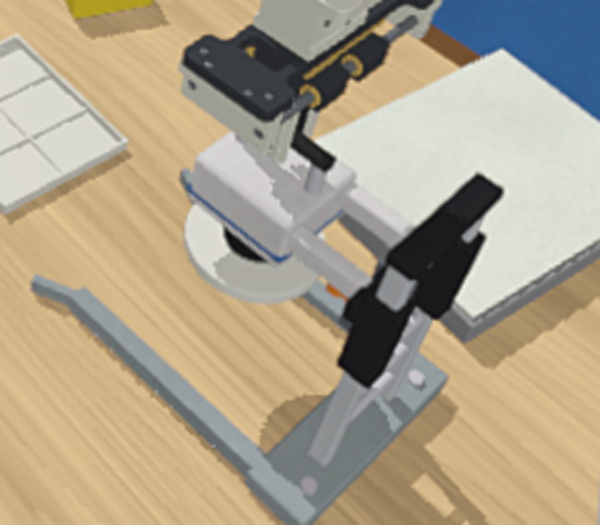

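The head is up, well above the base rails. I'll lower it onto the rung until the load goes off.

```bash
python3 -m jog '[[[0,0,0.08],[0,0,0],0],[[0,0,0.08],[0,0,0],0],[[0,0,0.08],[0,0,0],0],[[0,0,0.08],[0,0,0],0],[[0,0,0.08],[0,0,0],0],[[0,0,0],[0,0,0],0],[[0,0,0],[0,0,0],0]]'
python3 -m jog '[[[0,0,0.07],[0,0,0],0],[[0,0,0],[0,0,0],0],[[0,0,0],[0,0,0],0]]'
python3 -m jog '[[[0,0,0.06],[0,0,0],0],[[0,0,0],[0,0,0],0],[[0,0,0],[0,0,0],0]]'
```

```text
time_s: 10.55
position: [0.5339, -0.285, 0.3085]
tcp_rot: [0.0, 1.0, 0.028, 0.0]
contact_force: [6.2, -2.1, -8.2]
grip_width: 0.136
time_s: 10.85
position: [0.5339, -0.2849, 0.3065]
tcp_rot: [0.0, 1.0, 0.028, 0.0]
contact_force: [5.5, -2.5, -6.9]
grip_width: 0.138
time_s: 11.15
position: [0.5339, -0.2849, 0.3048]
tcp_rot: [0.0, 1.0, 0.028, 0.0]
contact_force: [5.6, -1.2, -7.5]
grip_width: 0.138
```

```bash
python3 -m jog '[[[0,0,0.04],[0,0,0],0],[[0,0,0],[0,0,0],0],[[0,0,0],[0,0,0],0]]'
python3 -m jog '[[[0,0,0.04],[0,0,0],0],[[0,0,0],[0,0,0],0],[[0,0,0],[0,0,0],0]]'
python3 -m jog '[[[0,0,0.04],[0,0,0],0],[[0,0,0],[0,0,0],0],[[0,0,0],[0,0,0],0]]'
```

```text
time_s: 11.45
position: [0.5338, -0.2849, 0.3046]
tcp_rot: [0.0, 1.0, 0.028, 0.001]
contact_force: [5.0, -1.3, -3.7]
grip_width: 0.137
time_s: 11.75
position: [0.5338, -0.285, 0.3043]
tcp_rot: [0.0, 1.0, 0.028, 0.001]
contact_force: [4.0, 1.0, 4.5]
grip_width: 0.14
time_s: 12.05
position: [0.5337, -0.285, 0.3041]
tcp_rot: [0.0, 1.0, 0.028, 0.001]
contact_force: [1.1, 2.2, 9.0]
grip_width: 0.14
```

```bash
python3 -m jog '[[[0,0,-0.05],[0,0,0],0.7],[[0,0,0],[0,0,0],0.7],[[0,0,0],[0,0,0],0.7],[[0,0,0],[0,0,0],0.7],[[0,0,0],[0,0,0],0.7],[[0,0,0],[0,0,0],0.7],[[0,0,0],[0,0,0],0.7],[[0,0,-0.5],[0,0,0],0.7],[[0,0,-0.8],[0,0,0],0.7],[[0,0,-0.8],[0,0,0],0.7],[[0,0,-0.5],[0,0,0],0.7],[[0,0,0],[0,0,0],0.7]]'
python3 -m jog '[[[0,-1,0],[0,0,0],0.7],[[0,-1,0],[0,0,0],0.7],[[0,-1,0],[0,0,0],0.7],[[0,-1,0],[0,0,0],0.7],[[0,-1,0],[0,0,0],0.7],[[0,-1,0],[0,0,0],0.7],[[0,-1,0],[0,0,0],0.7],[[0,-1,0],[0,0,0],0.7],[[0,-1,0],[0,0,0],0.7],[[0,-1,0],[0,0,0],0.7],[[0,-1,0],[0,0,0],0.7],[[0,0,0],[0,0,0],0.7]]'
cat > pots.py <<'E'
from h import *
def pots(save=None):
    c=cam("top",save);h,s,v=cv2.split(hsv(c))
    m=(h>100)&(h<125)&(s>130)&(v>50); m[:,:150]=0;m[:,480:]=0;m[:140]=0;m[300:]=0
    for ce,st in blobs(m,10): print("blue",ce.round(1),st[2:],world(c,ce,.036).round(4)[0])
    return c
E
python3 - <<'E'
from pots import *
pots("t2")
c=cam("side","s2");cv2.imwrite("pics/s2z.png",cv2.resize(c["bgr"][190:400,320:560],None,fx=2.5,fy=2.5,interpolation=2))
go([.4034,.2589,.25],-.044)
E
```

```text
time_s: 13.25
position: [0.534, -0.2857, 0.3838]
tcp_rot: [0.001, 1.0, 0.028, 0.002]
contact_force: [-0.5, -0.3, 0.4]
grip_width: 0.699
time_s: 14.45
position: [0.5141, 0.05, 0.3799]
tcp_rot: [-0.002, 0.999, 0.033, -0.001]
contact_force: [-0.0, -0.2, 0.3]
grip_width: 0.701
blue [237.5 181.4] [10 10 87] [0.6042 0.2615 0.036 ]
blue [211.2 185.6] [ 16  14 179] [0.593  0.3434 0.036 ]
blue [223.9 212. ] [ 16  15 180] [0.5102 0.3043 0.036 ]
blue [195.2 233.9] [11 11 90] [0.4447 0.3931 0.036 ]
blue [238.9 246.5] [ 15  14 175] [0.4033 0.259  0.036 ]
t 14.55 tcp [0.5145 0.0446 0.3804] yaw 0.0575 tilt xy [-0.0018 -0.0009] F [-0.  -0.7  0.1] g 0.7 shift [-3.28 -7.35  4.35] turnz 1.27
```

View pics/s2z.png

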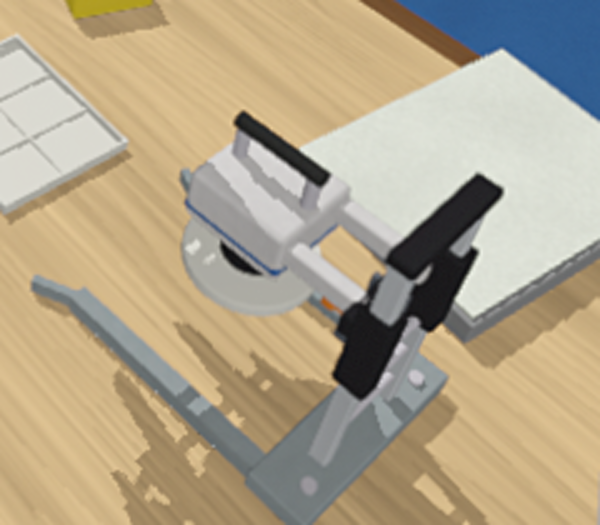

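The head now hangs high on its own and the pots haven't moved. Next I'll go over pot C.

```bash
python3 -m jog '[[[0,0,0],[0,0,0.65],0.9],[[0,0,0],[0,0,0.62],0.9],[[-0.5,-0.87,0.5],[0,0,0],0.9],[[-0.5,-0.87,0.5],[0,0,0],0.9],[[-0.5,-0.87,0.5],[0,0,0],0.9],[[-0.5,-0.87,0.5],[0,0,0],0.9],[[-0.5,-0.87,0.5],[0,0,0],0.9],[[-0.5,-0.87,0.5],[0,0,0],0.9],[[-0.5,-0.87,0.5],[0,0,0],0.9],[[-0.5,-0.87,0.5],[0,0,0],0.9],[[0,0,0.3],[0,0,0],0.9],[[0,0,0],[0,0,0],0.9]]' 20
python3 -c "
from pots import *
pots()
go([.4033,.259,.097],-.044)"
```

```text
time_s: 15.75
position: [0.4045, 0.2569, 0.251]
tcp_rot: [0.002, 1.0, -0.023, -0.001]
contact_force: [0.1, -0.2, 0.0]
grip_width: 0.9
blue [237.5 181.4] [10 10 87] [0.6042 0.2615 0.036 ]
blue [211.2 185.6] [ 16  14 181] [0.5931 0.3431 0.036 ]
blue [224.4 207.8] [15  6 59] [0.5232 0.3028 0.036 ]
blue [193.3 230.2] [ 6  4 11] [0.4562 0.399  0.036 ]
blue [240.1 246.5] [ 12  14 147] [0.403  0.2555 0.036 ]
t 15.8 tcp [0.4053 0.2564 0.2519] yaw -0.0486 tilt xy [-0.0003 -0.0022] F [ 0.1 -0.1  0.1] g 0.899 shift [-0.07 -0.09  5.16] turnz -0.06
```

```bash
python3 -m jog '[[[-0.06,-0.08,0.8],[0,0,0],0.9],[[0,0,0.8],[0,0,0],0.9],[[0,0,0.8],[0,0,0],0.9],[[0,0,0.8],[0,0,0],0.9],[[0,0,0.8],[0,0,0],0.9],[[0,0,0.8],[0,0,0],0.9],[[0,0,0.33],[0,0,0],0.9],[[0,0,0],[0,0,0],0.3],[[0,0,0],[0,0,0],0.3],[[0,0,0],[0,0,0],0.3],[[0,0,0],[0,0,0],0.3],[[0,0,0],[0,0,0],0.3]]' 20
python3 -m jog '[[[0,0,0],[0,0,0],0.3],[[0,0,0],[0,0,0],0.3],[[0,0,0],[0,0,0],0.3]]'
python3 -c "
from h import *
go([.5037,.0886,.18],-.044)"
```

```text
time_s: 17.0
position: [0.4029, 0.2612, 0.0991]
tcp_rot: [-0.0, 1.0, -0.023, 0.0]
contact_force: [-2.1, 0.9, 0.9]
grip_width: 0.523
time_s: 17.3
position: [0.4029, 0.2612, 0.0989]
tcp_rot: [-0.0, 1.0, -0.023, 0.0]
contact_force: [-0.6, 0.2, 5.3]
grip_width: 0.512
t 17.3 tcp [0.4029 0.2612 0.0989] yaw -0.0454 tilt xy [0.0004 0.0005] F [-0.6  0.2  5.3] g 0.512 shift [ 3.62  5.59 -2.71] turnz -0.02
```

```bash
python3 -m jog '[[[0,0,-0.5],[0,0,0],0.3],[[0,0,-0.8],[0,0,0],0.3],[[0,0,-0.8],[0,0,0],0.3],[[0.2,0.3,-0.6],[0,0,0],0.3],[[0.45,0.7,0],[0,0,0],0.3],[[0.45,0.7,0],[0,0,0],0.3],[[0.45,0.7,0],[0,0,0],0.3],[[0.45,0.7,0],[0,0,0],0.3],[[0.45,0.7,0],[0,0,0],0.3],[[0.45,0.7,0],[0,0,0],0.3],[[0.45,0.7,0],[0,0,0],0.3],[[0.27,0.37,0],[0,0,0],0.3]]'
python3 -m jog '[[[0,0,0],[0,0,0],0.3],[[0,0,0],[0,0,0],0.3]]'
python3 -c "
from h import *
cam('side','s3')
go([.5037,.0886,.101],-.044)"
```

```text
time_s: 18.5
position: [0.5044, 0.0867, 0.179]
tcp_rot: [0.001, 1.0, -0.024, -0.0]
contact_force: [-0.3, 0.3, -0.5]
grip_width: 0.512
time_s: 18.7
position: [0.5031, 0.09, 0.179]
tcp_rot: [-0.0, 1.0, -0.022, -0.001]
contact_force: [0.9, 0.6, -1.6]
grip_width: 0.51
t 18.75 tcp [0.5028 0.0906 0.1791] yaw -0.0435 tilt xy [-0.0016  0.001 ] F [ 0.3 -0.4 -1.1] g 0.511 shift [0.04 0.07 2.6 ] turnz 0.01
```

View pics/s3.png

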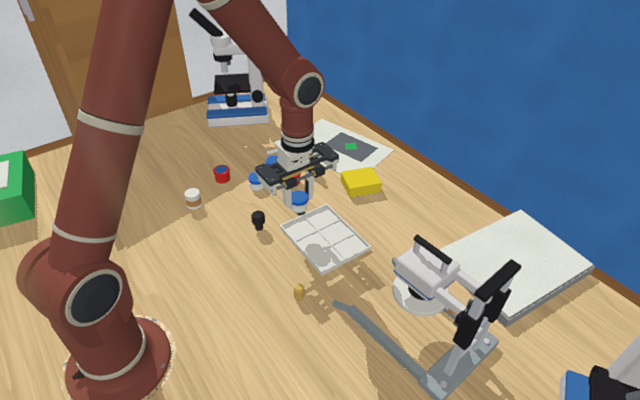

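```bash
python3 -m jog '[[[0.04,0.07,0.6],[0,0,0],0.3],[[0,0,0.6],[0,0,0],0.3],[[0,0,0.6],[0,0,0],0.3],[[0,0,0.4],[0,0,0],0.3],[[0,0,0.2],[0,0,0],0.3],[[0,0,0.15],[0,0,0],0.3],[[0,0,0],[0,0,0],0.3],[[0,0,0],[0,0,0],0.3]]'
python3 -m jog '[[[0,0,0],[0,0,0],0.65],[[0,0,0],[0,0,0],0.65],[[0,0,0],[0,0,0],0.65],[[0,0,-0.3],[0,0,0],0.65],[[0,0,-0.5],[0,0,0],0.65],[[0,0,-0.6],[0,0,0],0.65],[[0,0,0],[0,0,0],0],[[0,0,0],[0,0,0],0],[[0,0,0],[0,0,0],0],[[0,0,0],[0,0,0],0],[[0,0,0],[0,0,0],0],[[0,0,0],[0,0,0],0]]'
python3 - <<'E'
from h import *
s=cam("side");h,S,v=cv2.split(hsv(s))
m=(h>100)&(h<125)&(S>130)&(v>50); m[:,:215]=0;m[:,360:]=0;m[:150]=0;m[260:]=0
for ce,st in blobs(m,10): print(ce,st,world(s,ce,.037).round(4))
c=cam("wrist");h,S,v=cv2.split(hsv(c));m=(h>100)&(h<125)&(S>130)&(v>50)
for ce,st in blobs(m,100): print(ce,st,world(c,ce,.0385).round(4))
go([.5037,.0886,.118],-.044)
E
```

```text
time_s: 19.55
position: [0.5051, 0.0871, 0.1034]
tcp_rot: [-0.0, 1.0, -0.023, 0.0]
contact_force: [0.1, -0.6, -0.6]
grip_width: 0.512
time_s: 20.75
position: [0.5046, 0.0869, 0.1445]
tcp_rot: [0.0, 1.0, -0.023, -0.0]
contact_force: [0.2, 0.0, 0.0]
grip_width: 0.187
[271.98130841 161.11214953] [266 156  13  11 107] [[0.5822 0.3371 0.037 ]]
[220.83928571 169.03571429] [216 166  11   7  56] [[0.4417 0.3917 0.037 ]]
[255.04065041 176.94308943] [249 172  15  12 123] [[0.5026 0.3021 0.037 ]]
[300.3622449  220.65306122] [292 212  17  16 196] [[0.5032 0.0817 0.037 ]]
[314.72602321 233.46854001] [ 278  202   75   74 3274] [[0.506  0.0931 0.0385]]
t 20.85 tcp [0.5047 0.0869 0.1447] yaw -0.0456 tilt xy [-0.0005 -0.0002] F [-0.9 -0.4 -0.6] g 0.094 shift [-0.04 -0.05  0.89] turnz -0.02
```

```bash
python3 -m jog '[[[0,0,0.3],[0,0,0],0],[[0,0,0.3],[0,0,0],0],[[0,0,0.08],[0,0,0],0],[[0,0,0.06],[0,0,0],0],[[0,0,0.06],[0,0,0],0],[[0,0,0.06],[0,0,0],0],[[0,0,0],[0,0,0],0],[[0,0,0],[0,0,0],0]]'
python3 -m jog '[[[0,0,0.05],[0,0,0],0],[[0,0,0],[0,0,0],0],[[0,0,0],[0,0,0],0]]'
python3 -m jog '[[[0,0,0.05],[0,0,0],0],[[0,0,0],[0,0,0],0],[[0,0,0],[0,0,0],0]]'
```

```text
time_s: 21.65
position: [0.5043, 0.0868, 0.1191]
tcp_rot: [0.0, 1.0, -0.023, -0.001]
contact_force: [-0.6, 0.2, 0.2]
grip_width: 0.007
time_s: 21.95
position: [0.5046, 0.0869, 0.1184]
tcp_rot: [-0.0, 1.0, -0.023, -0.0]
contact_force: [-3.4, -0.4, 9.6]
grip_width: 0.003
time_s: 22.25
position: [0.5046, 0.0868, 0.1183]
tcp_rot: [-0.0, 1.0, -0.023, -0.0]
contact_force: [-5.0, 0.3, 20.2]
grip_width: 0.005
```

Lid 1 is home: 20 N against a rigid stop, with the tip at 34.3 mm. On to pot B.

```bash
python3 -m jog '[[[0,0,-0.6],[0,0,0],0.9],[[0,0,-0.9],[0,0,0],0.9],[[0,0,-0.9],[0,0,0],0.9],[[0,-0.5,0],[0,0,0],0.9],[[0,-1,0],[0,0,0],0.9],[[0,-1,0],[0,0,0],0.9],[[0,-1,0],[0,0,0],0.9],[[0,-1,0],[0,0,0],0.9],[[0,-1,0],[0,0,0],0.9],[[0,-1,0],[0,0,0],0.9],[[-0.14,-0.75,0],[0,0,0],0.9],[[0,0,0],[0,0,0],0.9]]' 20
python3 -m jog '[[[0,0,0],[0,0,0],0.9],[[0,0,0],[0,0,0],0.9]]'
python3 - <<'E'
from pots import *
pots()
c=cam("wrist");h,S,v=cv2.split(hsv(c));m=(h>100)&(h<125)&(S>130)&(v>50)
for ce,st in blobs(m,100): print(ce,st,world(c,ce,.0355).round(4))
go([.5102,.3043,.098],-.044)
E
```

```text
time_s: 23.45
position: [0.5086, 0.3102, 0.1866]
tcp_rot: [-0.002, 1.0, -0.019, -0.001]
contact_force: [-0.4, 0.3, -0.6]
grip_width: 0.898
time_s: 23.65
position: [0.5109, 0.3025, 0.1877]
tcp_rot: [0.001, 1.0, -0.024, -0.0]
contact_force: [-0.0, -0.2, -0.1]
grip_width: 0.901
blue [237.5 181.4] [10 10 87] [0.6042 0.2615 0.036 ]
blue [226.2 212.2] [ 10  15 119] [0.5094 0.2971 0.036 ]
blue [294.9 211.4] [ 15  14 171] [0.5073 0.0854 0.036 ]
blue [218.6 212. ] [ 2 11 20] [0.5106 0.3209 0.036 ]
[204.06679299  91.19611559] [ 179   65   51   53 2111] [[0.4427 0.3953 0.0355]]
[423.63136574 152.61082176] [ 391  120   67   66 3456] [[0.5909 0.3469 0.0355]]
[309.73256989 209.25294712] [ 279  179   62   61 2969] [[0.5089 0.3092 0.0355]]
[442.05069124 254.34715822] [422 241  35  33 651] [[0.6087 0.2678 0.0355]]
t 23.75 tcp [0.511  0.3025 0.1881] yaw -0.0484 tilt xy [ 0.0001 -0.0012] F [-0.2 -0.8  0.4] g 0.896 shift [-0.03 -0.06  3.  ] turnz -0.06
```

```bash
python3 -m jog '[[[-0.03,-0.08,0.6],[0,0,0],0.9],[[0,0,0.8],[0,0,0],0.9],[[0,0,0.8],[0,0,0],0.9],[[0,0,0.6],[0,0,0],0.9],[[0,0,0.2],[0,0,0],0.9],[[0,0,0],[0,0,0],0.3],[[0,0,0],[0,0,0],0.3],[[0,0,0],[0,0,0],0.3],[[0,0,0],[0,0,0],0.3],[[0,0,0],[0,0,0],0.3],[[0,0,0],[0,0,0],0.3],[[0,0,0],[0,0,0],0.3]]' 20
python3 -m jog '[[[0,0,0],[0,0,0],0.3],[[0,0,0],[0,0,0],0.3]]'
python3 -m jog '[[[0,0,-0.5],[0,0,0],0.3],[[0,0,-0.9],[0,0,0],0.3],[[0,0,-0.9],[0,0,0],0.3],[[0,0,-0.4],[0,0,0],0.3],[[0,0,0],[0,0,0],0.3],[[0,0,0],[0,0,0],0.3]]'
python3 -c "
from h import *
go([.575,.0234,.18],-.044)"
```

```text
time_s: 24.95
position: [0.5098, 0.3071, 0.0988]
tcp_rot: [-0.0, 1.0, -0.023, 0.0]
contact_force: [-0.4, -0.1, 4.5]
grip_width: 0.51
time_s: 25.15
position: [0.5098, 0.3071, 0.0986]
tcp_rot: [-0.0, 1.0, -0.023, 0.0]
contact_force: [-1.3, 0.5, 4.9]
grip_width: 0.511
time_s: 25.75
position: [0.5092, 0.3067, 0.1785]
tcp_rot: [0.0, 1.0, -0.023, -0.001]
contact_force: [0.6, 0.7, -0.9]
grip_width: 0.508
t 25.75 tcp [0.5092 0.3067 0.1785] yaw -0.0454 tilt xy [-0.0012 -0.0007] F [ 0.6  0.7 -0.9] g 0.508 shift [ 2.62  9.33 -0.05] turnz -0.02
```

```bash
python3 -m jog '[[[0.1,0.4,0],[0,0,0],0.3],[[0.28,0.95,0],[0,0,0],0.3],[[0.28,0.95,0],[0,0,0],0.3],[[0.28,0.95,0],[0,0,0],0.3],[[0.28,0.95,0],[0,0,0],0.3],[[0.28,0.95,0],[0,0,0],0.3],[[0.28,0.95,0],[0,0,0],0.3],[[0.28,0.95,0],[0,0,0],0.3],[[0.28,0.95,0],[0,0,0],0.3],[[0.28,0.9,0],[0,0,0],0.3],[[0,0.4,0],[0,0,0],0.3],[[0,0,0],[0,0,0],0.3]]'
python3 -m jog '[[[0,0,0],[0,0,0],0.3],[[0,0,0],[0,0,0],0.3]]'
python3 -c "
from h import *
c=cam('wrist','w3')
go([.575,.0245,.1025],-.044)"
```

```text
time_s: 26.95
position: [0.5746, 0.0215, 0.1782]
tcp_rot: [0.001, 1.0, -0.025, -0.001]
contact_force: [0.1, 0.9, -0.6]
grip_width: 0.51
time_s: 27.15
position: [0.575, 0.027, 0.1788]
tcp_rot: [-0.001, 1.0, -0.021, -0.001]
contact_force: [0.4, 0.3, -0.3]
grip_width: 0.507
t 27.2 tcp [0.5752 0.0269 0.1789] yaw -0.0422 tilt xy [-0.0007  0.0014] F [-0.7  0.9  0.5] g 0.512 shift [-0.    0.08  2.55] turnz 0.02
```

View pics/w3.png

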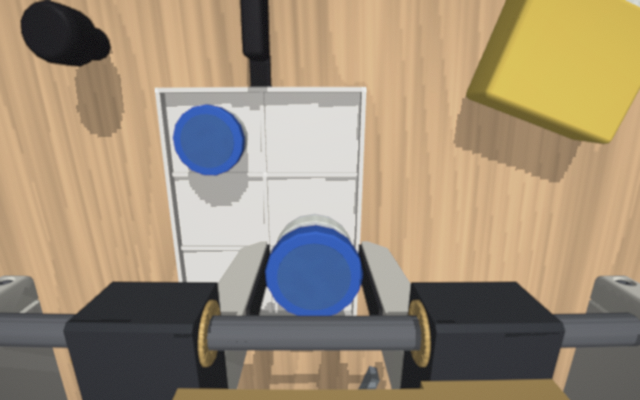

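Pot 1 stands in its compartment at (208,140). Pot B is held above the middle compartment at (314,270), so I'll lower it, release and press.

```bash
python3 -m jog '[[[0,0.04,0.6],[0,0,0],0.3],[[0,0,0.6],[0,0,0],0.3],[[0,0,0.6],[0,0,0],0.3],[[0,0,0.4],[0,0,0],0.3],[[0,0,0.2],[0,0,0],0.3],[[0,0,0.15],[0,0,0],0.3],[[0,0,0],[0,0,0],0.3],[[0,0,0],[0,0,0],0.3]]'
python3 -m jog '[[[0,0,0],[0,0,0],0.65],[[0,0,0],[0,0,0],0.65],[[0,0,0],[0,0,0],0.65],[[0,0,-0.3],[0,0,0],0.65],[[0,0,-0.5],[0,0,0],0.65],[[0,0,-0.6],[0,0,0],0.65],[[0,0,0],[0,0,0],0],[[0,0,0],[0,0,0],0],[[0,0,0],[0,0,0],0],[[0,0,0],[0,0,0],0],[[0,0,0],[0,0,0],0],[[0,0,0],[0,0,0],0]]'
python3 -m jog '[[[0,0,0.2],[0,0,0],0],[[0,0,0.2],[0,0,0],0],[[0,0,0.2],[0,0,0],0],[[0,0,0.1],[0,0,0],0],[[0,0,0.06],[0,0,0],0],[[0,0,0.06],[0,0,0],0],[[0,0,0.06],[0,0,0],0],[[0,0,0],[0,0,0],0],[[0,0,0],[0,0,0],0]]'
python3 -m jog '[[[0,0,0.05],[0,0,0],0],[[0,0,0],[0,0,0],0],[[0,0,0],[0,0,0],0]]'
```

```text
time_s: 28.0
position: [0.5759, 0.0234, 0.1032]
tcp_rot: [-0.0, 1.0, -0.023, 0.001]
contact_force: [-0.5, -0.2, -1.0]
grip_width: 0.511
time_s: 29.2
position: [0.5753, 0.0234, 0.1442]
tcp_rot: [0.0, 1.0, -0.023, -0.0]
contact_force: [0.2, 0.1, -0.4]
grip_width: 0.184
time_s: 30.1
position: [0.575, 0.0233, 0.1185]
tcp_rot: [-0.0, 1.0, -0.023, -0.0]
contact_force: [-2.4, -0.2, 4.5]
grip_width: 0.006
time_s: 30.4
position: [0.575, 0.0233, 0.1184]
tcp_rot: [-0.0, 1.0, -0.023, -0.0]
contact_force: [-4.3, -0.0, 13.5]
grip_width: 0.006
```

Lid 2 is home too. On to pot A.

```bash
python3 -m jog '[[[0,0,-0.6],[0,0,0],0.9],[[0,0,-0.9],[0,0,0],0.9],[[0,0,-0.9],[0,0,0],0.9],[[0.13,-0.7,0],[0,0,0],0.9],[[0,-1,0],[0,0,0],0.9],[[0,-1,0],[0,0,0],0.9],[[0,-1,0],[0,0,0],0.9],[[0,-1,0],[0,0,0],0.9],[[0,-1,0],[0,0,0],0.9],[[0,-1,0],[0,0,0],0.9],[[0,-1,0],[0,0,0],0.9],[[0,-1,0],[0,0,0],0.9]]' 20
python3 -m jog '[[[0,-1,0],[0,0,0],0.9],[[0,-0.98,0],[0,0,0],0.9],[[0,0,0],[0,0,0],0.9],[[0,0,0],[0,0,0],0.9],[[0,0,0],[0,0,0],0.9],[[0,0,0],[0,0,0],0.9]]'
python3 - <<'E'
from pots import *
pots()
c=cam("wrist");h,S,v=cv2.split(hsv(c));m=(h>100)&(h<125)&(S>130)&(v>50)
for ce,st in blobs(m,100): print(ce,st,world(c,ce,.0355).round(4))
go([.593,.3435,.098],-.044)
E
```

```text
time_s: 31.6
position: [0.5915, 0.2854, 0.1884]
tcp_rot: [-0.0, 1.0, -0.023, 0.001]
contact_force: [0.0, -0.7, -0.2]
grip_width: 0.897
time_s: 32.2
position: [0.5946, 0.3411, 0.1888]
tcp_rot: [0.001, 1.0, -0.024, 0.0]
contact_force: [-0.0, -0.5, 0.2]
grip_width: 0.899
blue [237.5 181.4] [10 10 87] [0.6042 0.2615 0.036 ]
blue [212.6 185.6] [ 11  14 140] [0.593 0.339 0.036]
blue [315.  188.4] [ 15  15 168] [0.5774 0.0218 0.036 ]
blue [294.8 211.6] [ 15  15 174] [0.5067 0.0857 0.036 ]
[ 96.10897436 156.02505828] [  73  133   47   47 1716] [[0.4422 0.3952 0.0355]]
[309.11290866 210.13751264] [ 279  180   62   61 2967] [[0.592  0.3474 0.0355]]
[327.95157385 303.97941889] [308 291  41  24 826] [[0.603  0.267  0.0355]]
t 32.3 tcp [0.5945 0.3418 0.189 ] yaw -0.0476 tilt xy [ 0.0004 -0.0005] F [-0.2  0.2 -0.2] g 0.903 shift [-0.05 -0.06  3.03] turnz -0.05
```

```bash
python3 -m jog '[[[-0.05,-0.05,0.6],[0,0,0],0.9],[[0,0,0.8],[0,0,0],0.9],[[0,0,0.8],[0,0,0],0.9],[[0,0,0.6],[0,0,0],0.9],[[0,0,0.23],[0,0,0],0.9],[[0,0,0],[0,0,0],0.3],[[0,0,0],[0,0,0],0.3],[[0,0,0],[0,0,0],0.3],[[0,0,0],[0,0,0],0.3],[[0,0,0],[0,0,0],0.3],[[0,0,0],[0,0,0],0.3],[[0,0,0],[0,0,0],0.3]]' 20
python3 -m jog '[[[0,0,0],[0,0,0],0.3],[[0,0,0],[0,0,0],0.3]]'
python3 -m jog '[[[0,0,-0.5],[0,0,0],0.3],[[0,0,-0.9],[0,0,0],0.3],[[0,0,-0.9],[0,0,0],0.3],[[0,0,-0.4],[0,0,0],0.3],[[0,0,0],[0,0,0],0.3],[[0,0,0],[0,0,0],0.3]]'
python3 -c "
from h import *
go([.4983,-.0345,.18],-.044)"
```

```text
time_s: 33.5
position: [0.5927, 0.345, 0.0986]
tcp_rot: [-0.0, 1.0, -0.023, 0.0]
contact_force: [-0.9, -0.5, 3.7]
grip_width: 0.51
time_s: 33.7
position: [0.5927, 0.3451, 0.0985]
tcp_rot: [-0.0, 1.0, -0.023, 0.0]
contact_force: [-1.9, -0.9, 5.2]
grip_width: 0.51
time_s: 34.3
position: [0.5919, 0.3446, 0.1779]
tcp_rot: [0.0, 1.0, -0.023, -0.001]
contact_force: [-0.3, 0.3, -1.0]
grip_width: 0.51
t 34.3 tcp [0.5919 0.3446 0.1779] yaw -0.0455 tilt xy [-0.0017 -0.0008] F [-0.3  0.3 -1. ] g 0.51 shift [-2.54 12.77 -0.05] turnz -0.02
```

```bash
python3 -m jog '[[[-0.1,0.5,0],[0,0,0],0.3],[[-0.2,0.95,0],[0,0,0],0.3],[[-0.2,0.95,0],[0,0,0],0.3],[[-0.2,0.95,0],[0,0,0],0.3],[[-0.2,0.95,0],[0,0,0],0.3],[[-0.2,0.95,0],[0,0,0],0.3],[[-0.2,0.95,0],[0,0,0],0.3],[[-0.2,0.95,0],[0,0,0],0.3],[[-0.2,0.95,0],[0,0,0],0.3],[[-0.2,0.95,0],[0,0,0],0.3],[[-0.2,0.95,0],[0,0,0],0.3],[[-0.2,0.95,0],[0,0,0],0.3]]'
python3 -m jog '[[[-0.2,0.95,0],[0,0,0],0.3],[[-0.04,0.6,0],[0,0,0],0.3],[[0,0.27,0],[0,0,0],0.3],[[0,0,0],[0,0,0],0.3],[[0,0,0],[0,0,0],0.3],[[0,0,0],[0,0,0],0.3]]'
python3 -c "
from h import *
c=cam('wrist','w4')
go([.4983,-.0345,.1025],-.044)"
```

```text
time_s: 35.5
position: [0.5073, 0.0188, 0.1774]
tcp_rot: [0.0, 1.0, -0.023, -0.002]
contact_force: [-0.0, -0.5, -1.0]
grip_width: 0.51
time_s: 36.1
position: [0.4991, -0.0328, 0.1785]
tcp_rot: [-0.0, 1.0, -0.021, -0.0]
contact_force: [-0.0, 0.8, -0.9]
grip_width: 0.513
t 36.15 tcp [ 0.4991 -0.0329  0.1786] yaw -0.043 tilt xy [-0.0004  0.0007] F [ 1.  -0.1 -1. ] g 0.512 shift [-0.02  0.06  2.54] turnz 0.01
```

View pics/w4.png

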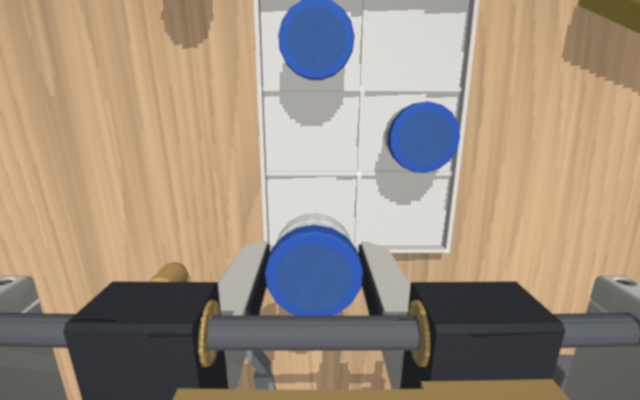

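Pots 1 and 2 sit in their compartments at (316,38) and (425,137). The third is over its own compartment, and the brass objective at (172,275) is clear of the fingers.

```bash
python3 -m jog '[[[0,0.05,0.6],[0,0,0],0.3],[[0,0,0.6],[0,0,0],0.3],[[0,0,0.6],[0,0,0],0.3],[[0,0,0.4],[0,0,0],0.3],[[0,0,0.2],[0,0,0],0.3],[[0,0,0.15],[0,0,0],0.3],[[0,0,0],[0,0,0],0.3],[[0,0,0],[0,0,0],0.3]]'
python3 -m jog '[[[0,0,0],[0,0,0],0.65],[[0,0,0],[0,0,0],0.65],[[0,0,0],[0,0,0],0.65],[[0,0,-0.3],[0,0,0],0.65],[[0,0,-0.5],[0,0,0],0.65],[[0,0,-0.6],[0,0,0],0.65],[[0,0,0],[0,0,0],0],[[0,0,0],[0,0,0],0],[[0,0,0],[0,0,0],0],[[0,0,0],[0,0,0],0],[[0,0,0],[0,0,0],0],[[0,0,0],[0,0,0],0]]'
python3 -m jog '[[[0,0,0.2],[0,0,0],0],[[0,0,0.2],[0,0,0],0],[[0,0,0.2],[0,0,0],0],[[0,0,0.1],[0,0,0],0],[[0,0,0.06],[0,0,0],0],[[0,0,0.06],[0,0,0],0],[[0,0,0.06],[0,0,0],0],[[0,0,0],[0,0,0],0],[[0,0,0],[0,0,0],0]]'
python3 -m jog '[[[0,0,0.05],[0,0,0],0],[[0,0,0],[0,0,0],0],[[0,0,0],[0,0,0],0]]'
```

```text
time_s: 36.95
position: [0.4992, -0.0359, 0.1028]
tcp_rot: [0.0, 1.0, -0.023, 0.0]
contact_force: [-0.8, -0.0, -0.9]
grip_width: 0.507
time_s: 38.15
position: [0.4987, -0.0359, 0.1439]
tcp_rot: [0.0, 1.0, -0.023, -0.0]
contact_force: [0.5, 0.2, 1.0]
grip_width: 0.187
time_s: 39.05
position: [0.4984, -0.0359, 0.1184]
tcp_rot: [-0.0, 1.0, -0.023, -0.0]
contact_force: [-2.2, 0.6, 5.0]
grip_width: 0.006
time_s: 39.35
position: [0.4984, -0.0359, 0.1183]
tcp_rot: [-0.0, 1.0, -0.023, -0.0]
contact_force: [-4.8, -0.1, 18.0]
grip_width: 0.001
```

```bash
python3 -m jog '[[[0,0,-0.6],[0,0,0],0.5],[[0,0,-0.9],[0,0,0],0.5],[[0,0,-0.9],[0,0,0],0.5],[[0.2,-0.7,0],[0,0,0],0.5],[[0.2,-1,0],[0,0,0],0.5],[[0.2,-1,0],[0,0,0],0.5],[[0.2,-1,0],[0,0,0],0.5],[[0.2,-1,0],[0,0,0],0.5],[[0.2,-1,0],[0,0,0],0.5],[[0.03,-0.9,0],[0,0,0],0.5],[[0,0,0],[0,0,0],0.5],[[0,0,0],[0,0,0],0.5]]' 40
python3 - <<'E'
from pots import *
c=pots("t5");h,s,v=cv2.split(hsv(c))
w=((s<60)&(v>120))|((h>100)&(h<125)&(s>130));w[:,:282]=0;w[:,355:]=0;w[:165]=0;w[240:]=0
cn=max(cv2.findContours(w.astype(np.uint8),0,2)[0],key=cv2.contourArea)
r=cv2.minAreaRect(cn);W=world(c,cv2.boxPoints(r),.012);print(r,W.round(4),W.mean(0).round(4))
k=cam("wrist","w5");V=hsv(k)[:,:,2]
go([.544,.160,.092],-.044)
print("pred grip top px",pix(k,[[.543,.139,.0365],[.5449,.183,.0365],[.5439,.16,.0365]]).round(0))
E
```

```text
time_s: 40.55
position: [0.5445, 0.1603, 0.1881]
tcp_rot: [0.0, 1.0, -0.022, -0.0]
contact_force: [1.1, -0.4, 0.3]
grip_width: 0.504
blue [315.1 188.4] [ 15  15 171] [0.5774 0.0216 0.036 ]
blue [294.8 211.4] [ 15  14 172] [0.5072 0.0855 0.036 ]
blue [334.5 212.6] [ 15  14 169] [ 0.5011 -0.0367  0.036 ]
blue [195.2 233.9] [11 11 90] [0.4447 0.3931 0.036 ]
((314.2821044921875, 201.8062744140625), (60.451744079589844, 47.632686614990234), 1.2730300426483154) [[ 0.467   0.123   0.012 ]
 [ 0.6173  0.1173  0.012 ]
 [ 0.6089 -0.0735  0.012 ]
 [ 0.4586 -0.0663  0.012 ]] [0.5379 0.0251 0.012 ]
t 40.65 tcp [0.5447 0.1583 0.1884] yaw -0.0479 tilt xy [-0.0003 -0.0015] F [ 0.2 -0.7 -0.6] g 0.5 shift [-0.03 -0.06  3.21] turnz -0.05
pred grip top px [[312. 243.]
 [312. 186.]
 [312. 217.]]
```

View pics/w5.png

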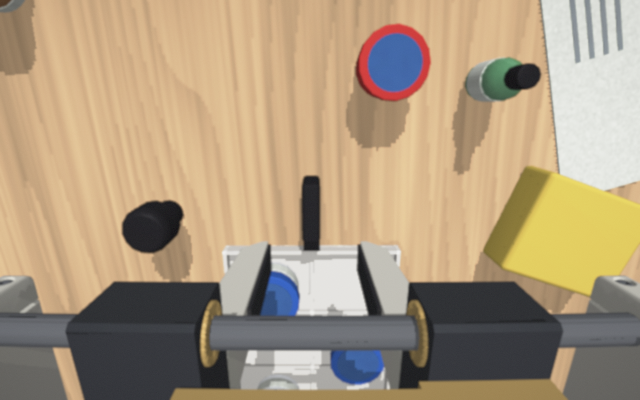

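View pics/t5.png

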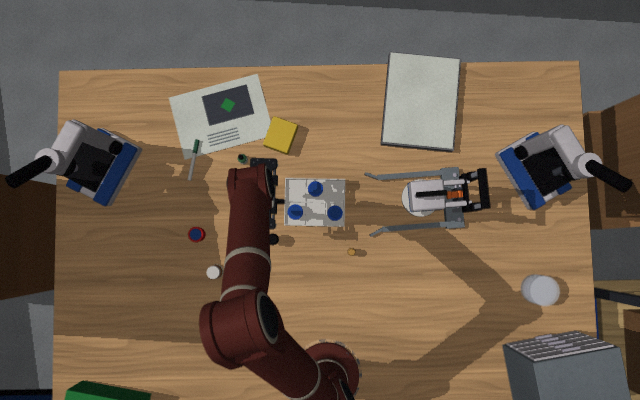

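The top view shows the tray unmoved with the three pots at (315,188), (295,211) and (334,213). The wrist view shows the grip at (311,177–248), close to the prediction. I'll descend and grip it.

```bash
python3 -m jog '[[[-0.02,-0.03,0.6],[0,0,0],0.5],[[0,0,0.8],[0,0,0],0.5],[[0,0,0.8],[0,0,0],0.5],[[0,0,0.6],[0,0,0],0.5],[[0,0,0.38],[0,0,0],0.5],[[0,0,0],[0,0,0],0],[[0,0,0],[0,0,0],0],[[0,0,0],[0,0,0],0],[[0,0,0],[0,0,0],0],[[0,0,0],[0,0,0],0],[[0,0,0],[0,0,0],0],[[0,0,0],[0,0,0],0]]' 40
python3 -m jog '[[[0,0,0],[0,0,0],0],[[0,0,0],[0,0,0],0]]'
python3 -c "
from h import *
th=.056;o=np.array([.5345,-.2835]);R=np.array([[np.cos(th),-np.sin(th)],[np.sin(th),np.cos(th)]])
for y in (.135,.135+.245): 
  g=o+R@[0,y];print(g.round(4))
  go([*g,.092],.056)"
```

```text
time_s: 41.85
position: [0.5438, 0.1613, 0.0938]
tcp_rot: [-0.0, 1.0, -0.023, -0.0]
contact_force: [-2.8, 0.1, 5.5]
grip_width: 0.146
time_s: 42.05
position: [0.5438, 0.1613, 0.0938]
tcp_rot: [-0.0, 1.0, -0.023, -0.0]
contact_force: [-1.4, -0.7, 6.0]
grip_width: 0.149
[ 0.5269 -0.1487]
t 42.05 tcp [0.5438 0.1613 0.0938] yaw -0.0458 tilt xy [-0.0007  0.0004] F [-1.4 -0.7  6. ] g 0.149 shift [-0.09 10.35  0.05] turnz -1.27
[0.5132 0.0959]
t 42.05 tcp [0.5438 0.1613 0.0938] yaw -0.0458 tilt xy [-0.0007  0.0004] F [-1.4 -0.7  6. ] g 0.149 shift [-0.92  2.22  0.06] turnz -1.27
```

```bash
python3 -m jog '[[[-0.05,0.1,0],[0,0,-0.06],0],[[-0.1,0.22,0],[0,0,-0.13],0],[[-0.1,0.22,0],[0,0,-0.13],0],[[-0.1,0.22,0],[0,0,-0.13],0],[[-0.1,0.22,0],[0,0,-0.13],0],[[-0.11,0.22,0],[0,0,-0.13],0],[[-0.11,0.22,0],[0,0,-0.13],0],[[-0.11,0.22,0],[0,0,-0.13],0],[[-0.11,0.22,0],[0,0,-0.13],0],[[-0.11,0.22,0],[0,0,-0.13],0],[[-0.12,0.25,0],[0,0,-0.06],0],[[0,0,0],[0,0,0],0]]'
python3 -m jog '[[[0,0,0],[0,0,0],0],[[0,0,0],[0,0,0],0]]'
cat > tr.py <<'E'
from pots import *
c=pots();h,s,v=cv2.split(hsv(c))
w=((s<60)&(v>120))|((h>100)&(h<125)&(s>130));w[:,:282]=0;w[:,390:]=0;w[:165]=0;w[240:]=0
w=cv2.morphologyEx(w.astype(np.uint8),2,np.ones((3,3)))
cn=max(cv2.findContours(w,0,2)[0],key=cv2.contourArea)
r=cv2.minAreaRect(cn);W=world(c,cv2.boxPoints(r),.012)
th=.056;o=np.array([.5345,-.2835]);R=np.array([[np.cos(th),-np.sin(th)],[np.sin(th),np.cos(th)]])
print("corners in stand frame",((W[:,:2]-o)@R).round(4).tolist())
p=pose()[0][:2];print("tool in stand",((p-o)@R).round(4))
go([*(o+R@[0,.135]),.092],.056)
E
python3 tr.py
```

```text
time_s: 43.25
position: [0.5118, 0.0913, 0.0937]
tcp_rot: [-0.0, 1.0, 0.029, 0.001]
contact_force: [1.1, 1.5, 6.4]
grip_width: 0.146
time_s: 43.45
position: [0.5118, 0.0914, 0.0937]
tcp_rot: [-0.0, 1.0, 0.029, 0.001]
contact_force: [1.2, 0.1, 6.3]
grip_width: 0.148
blue [237.5 181.4] [10 10 87] [0.6042 0.2615 0.036 ]
blue [336.3 193.1] [ 15  15 172] [ 0.5612 -0.0439  0.036 ]
blue [358.2 215.2] [ 15  15 172] [ 0.4912 -0.1098  0.036 ]
blue [318.7 218.2] [ 15  15 171] [0.4847 0.0122 0.036 ]
blue [195.1 233.9] [11 11 90] [0.4445 0.3933 0.036 ]
corners in stand frame [[0.0754, 0.334], [0.0759, 0.1435], [-0.0743, 0.1444], [-0.0746, 0.3334]]
tool in stand [-0.0016  0.3756]
t 43.5 tcp [0.5118 0.0914 0.0937] yaw 0.0587 tilt xy [0.0022 0.0003] F [-0.5  2.1  6.5] g 0.149 shift [0.03 8.02 0.06] turnz 0.03
```

The tray is aligned with the rails to within 1 mm. I'll slide it in.

```bash
python3 -m jog '[[[0,0.1,0],[0,0,0],0],[[0,0.2,0],[0,0,0],0],[[0,0.25,0],[0,0,0],0],[[0,0.25,0],[0,0,0],0],[[0,0.25,0],[0,0,0],0],[[0,0.25,0],[0,0,0],0],[[0,0.25,0],[0,0,0],0],[[0,0.2,0],[0,0,0],0],[[0,0.1,0],[0,0,0],0],[[0,0,0],[0,0,0],0]]'
python3 tr.py
```

```text
time_s: 44.5
position: [0.5148, 0.0378, 0.0937]
tcp_rot: [-0.001, 1.0, 0.03, 0.001]
contact_force: [-0.4, 5.3, 7.3]
grip_width: 0.151
blue [237.5 181.4] [10 10 87] [0.6042 0.2615 0.036 ]
blue [353.6 191.8] [ 14  15 171] [ 0.564  -0.0974  0.036 ]
blue [375.5 214.1] [ 16  15 174] [ 0.4934 -0.1631  0.036 ]
blue [335.8 216.9] [ 15  15 173] [ 0.4875 -0.0405  0.036 ]
blue [195.2 233.8] [11 11 91] [0.4448 0.3932 0.036 ]
corners in stand frame [[0.0752, 0.2801], [0.0752, 0.0897], [-0.0751, 0.0915], [-0.0749, 0.2804]]
tool in stand [-0.0016  0.3219]
t 44.55 tcp [0.5149 0.0378 0.0937] yaw 0.0598 tilt xy [0.0017 0.0026] F [-0.7  4.5  6.7] g 0.147 shift [0.03 6.23 0.04] turnz 0.05
```

```bash
python3 -m jog '[[[0,0.15,0],[0,0,0],0],[[0,0.25,0],[0,0,0],0],[[0,0.25,0],[0,0,0],0],[[0,0.25,0],[0,0,0],0],[[0,0.25,0],[0,0,0],0],[[0,0.25,0],[0,0,0],0],[[0,0.25,0],[0,0,0],0],[[0,0.25,0],[0,0,0],0],[[0,0.25,0],[0,0,0],0],[[0,0.25,0],[0,0,0],0],[[0,0.25,0],[0,0,0],0],[[0,0.2,0],[0,0,0],0]]'
python3 -m jog '[[[0,0.25,0],[0,0,0],0],[[0,0.25,0],[0,0,0],0],[[0,0.25,0],[0,0,0],0],[[0,0.25,0],[0,0,0],0],[[0,0.25,0],[0,0,0],0],[[0,0.25,0],[0,0,0],0],[[0,0.2,0],[0,0,0],0],[[0,0.2,0],[0,0,0],0],[[0,0.2,0],[0,0,0],0],[[0,0.1,0],[0,0,0],0],[[0,0,0],[0,0,0],0]]'
python3 tr.py
```

```text
time_s: 45.75
position: [0.5197, -0.0464, 0.0937]
tcp_rot: [-0.002, 1.0, 0.031, 0.001]
contact_force: [-1.0, 7.7, 8.7]
grip_width: 0.149
time_s: 46.85
position: [0.5235, -0.1128, 0.0938]
tcp_rot: [-0.002, 1.0, 0.03, 0.0]
contact_force: [0.1, 7.6, 7.9]
grip_width: 0.15
blue [237.5 181.4] [10 10 87] [0.6042 0.2615 0.036 ]
blue [399.7 187.2] [ 14  15 118] [ 0.5754 -0.241   0.036 ]
blue [390.1 212.4] [ 3 10 19] [ 0.4977 -0.2085  0.036 ]
blue [425.3 216.3] [ 9  3 12] [ 0.4832 -0.3169  0.036 ]
blue [195.2 233.9] [11 11 90] [0.4445 0.3929 0.036 ]Traceback (most recent call last):
  File "tr.py", line 5, in <module>
    cn=max(cv2.findContours(w,0,2)[0],key=cv2.contourArea)
ValueError: max() iterable argument is empty
```

```bash
python3 -m jog '[[[0,0.15,0],[0,0,0],0],[[0,0.2,0],[0,0,0],0],[[0,0.2,0],[0,0,0],0],[[0,0.2,0],[0,0,0],0],[[0,0.1,0],[0,0,0],0],[[0,0.05,0],[0,0,0],0],[[0,0,0],[0,0,0],0]]'
python3 -m jog '[[[0,0.05,0],[0,0,0],0],[[0,0.05,0],[0,0,0],0],[[0,0,0],[0,0,0],0]]'
python3 -m jog '[[[0,0.05,0],[0,0,0],0],[[0,0.05,0],[0,0,0],0],[[0,0,0],[0,0,0],0]]'
```

```text
time_s: 47.6
position: [0.5251, -0.139, 0.0938]
tcp_rot: [-0.002, 1.0, 0.031, 0.0]
contact_force: [0.1, 7.2, 8.2]
grip_width: 0.148
time_s: 47.9
position: [0.5252, -0.1416, 0.0937]
tcp_rot: [-0.002, 1.0, 0.031, 0.0]
contact_force: [0.1, 7.3, 9.5]
grip_width: 0.148
time_s: 48.2
position: [0.5254, -0.1446, 0.0937]
tcp_rot: [-0.002, 1.0, 0.031, 0.0]
contact_force: [-0.6, 8.2, 8.9]
grip_width: 0.146
```

```bash
python3 -m jog '[[[0,0.06,0],[0,0,0],0],[[0,0,0],[0,0,0],0],[[0,0,0],[0,0,0],0]]'
python3 -m jog '[[[0,0.06,0],[0,0,0],0],[[0,0,0],[0,0,0],0],[[0,0,0],[0,0,0],0]]'
python3 -m jog '[[[0,0.06,0],[0,0,0],0],[[0,0,0],[0,0,0],0],[[0,0,0],[0,0,0],0]]'
```

```text
time_s: 48.5
position: [0.5255, -0.1464, 0.0937]
tcp_rot: [-0.002, 1.0, 0.031, 0.0]
contact_force: [-0.6, 6.5, 9.1]
grip_width: 0.146
time_s: 48.8
position: [0.5257, -0.1482, 0.0938]
tcp_rot: [-0.002, 1.0, 0.031, 0.0]
contact_force: [0.2, 7.6, 8.2]
grip_width: 0.148
time_s: 49.1
position: [0.5257, -0.1498, 0.0937]
tcp_rot: [-0.002, 1.0, 0.031, 0.0]
contact_force: [-0.0, 8.0, 9.6]
grip_width: 0.146
```

```bash
python3 -m jog '[[[0,0.06,0],[0,0,0],0],[[0,0,0],[0,0,0],0],[[0,0,0],[0,0,0],0]]'|grep -E 'pos|force'
python3 -m jog '[[[0,0.06,0],[0,0,0],0],[[0,0,0],[0,0,0],0],[[0,0,0],[0,0,0],0]]'|grep -E 'pos|force'
```

```text
position: [0.5258, -0.15, 0.0937]
contact_force: [-1.0, 11.1, 9.3]
position: [0.5259, -0.1503, 0.0937]
contact_force: [-0.8, 12.8, 10.5]
```

```bash
python3 -m jog '[[[0,0.06,0],[0,0,0],0],[[0,0,0],[0,0,0],0],[[0,0,0],[0,0,0],0]]'|grep -E 'pos|force'
python3 -m jog '[[[0,-0.15,0],[0,0,0],0],[[0,0,0],[0,0,0],0.5],[[0,0,0],[0,0,0],0.5],[[0,0,0],[0,0,0],0.5],[[0,0,0],[0,0,0],0.5],[[0,0,0],[0,0,0],0.5],[[0,0,-0.2],[0,0,0],0.5],[[0,0,-0.8],[0,0,0],0.5],[[0,0,-0.8],[0,0,0],0.5],[[0,0,-0.8],[0,0,0],0.5],[[0,0,-0.8],[0,0,0],0.5],[[0,0,0],[0,0,0],0.5]]'
python3 -m jog '[[[0,-0.8,-0.5],[0,0,0],0.5],[[0,-0.8,-0.5],[0,0,0],0.5],[[0,-0.8,-0.5],[0,0,0],0.5],[[0,-0.8,-0.5],[0,0,0],0.5],[[0,-0.8,-0.5],[0,0,0],0.5],[[0,-0.8,-0.5],[0,0,0],0.5],[[0,-0.8,0],[0,0,0],0.5],[[0,-0.8,0],[0,0,0],0.5],[[0,0,0],[0,0,0],0.5],[[0,0,0],[0,0,0],0.5]]'
python3 - <<'E'
from pots import *
c=pots("t6")
d=cam("side","s6")
i=cv2.resize(c["bgr"][150:250,180:500],None,fx=2.5,fy=2.5,interpolation=2)
j=cv2.resize(d["bgr"][210:400,300:560],None,fx=1.85,fy=1.85,interpolation=2)
j=cv2.copyMakeBorder(j,0,0,0,800-j.shape[1],0)
cv2.imwrite("pics/f6.png",np.vstack([i,j])[:600])
h,s,v=cv2.split(hsv(c));k=(v<70);k[:,:350]=0;k[:,392:]=0;k[:185]=0;k[222:]=0
th=.056;o=np.array([.5345,-.2835]);R=np.array([[np.cos(th),-np.sin(th)],[np.sin(th),np.cos(th)]])
for ce,st in blobs(k,10):
  W=world(c,[ce,[st[0],ce[1]],[st[0]+st[2],ce[1]]],.0365)[:,:2];print("grip?",ce,st,((W-o)@R).round(4).tolist())
E
```

```text
position: [0.5259, -0.1506, 0.0937]
contact_force: [-1.3, 15.7, 11.2]
time_s: 51.2
position: [0.5268, -0.1555, 0.1986]
tcp_rot: [0.001, 1.0, 0.029, 0.004]
contact_force: [-0.6, -0.5, -0.6]
grip_width: 0.501
time_s: 52.2
position: [0.5137, 0.0367, 0.2844]
tcp_rot: [0.0, 1.0, 0.029, -0.001]
contact_force: [0.2, 0.4, -0.3]
grip_width: 0.496
blue [237.5 181.4] [10 10 87] [0.6042 0.2615 0.036 ]
blue [407.9 180.3] [13 10 56] [ 0.5964 -0.2672  0.036 ]
blue [396.1 212.1] [ 15  15 176] [ 0.4983 -0.227   0.036 ]
blue [437.3 212.8] [13  8 70] [ 0.4935 -0.3544  0.036 ]
blue [195.3 233.9] [11 11 89] [0.4447 0.3929 0.036 ]
grip? [372.99056604 203.58490566] [363 201  21   6 106] [[-0.0012, 0.1274], [0.0012, 0.1582], [-0.0038, 0.0934]]
```

View pics/f6.png

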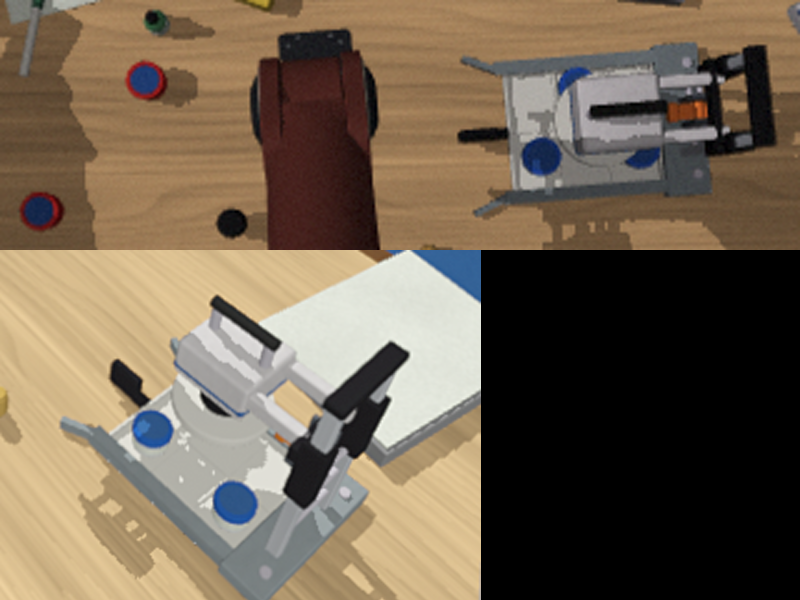

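The tray looks home, with the grip's far end at 158 mm in the stand frame, and pots and head are fine. I backed off slightly while still gripping, though, so I'll give the grip a gentle push with closed fingers to confirm the tray is against its stop.

```bash
python3 -m jog '[[[0,0.8,0.4],[0,0,0],0],[[0,0.9,0.8],[0,0,0],0],[[0,0.9,0.8],[0,0,0],0],[[0,0.9,0.8],[0,0,0],0],[[0,0.5,0.8],[0,0,0],0],[[0,0,0.8],[0,0,0],0],[[0,0,0.8],[0,0,0],0],[[0,0,0.6],[0,0,0],0],[[0,0,0.4],[0,0,0],0],[[0,0,0],[0,0,0],0],[[0,0,0],[0,0,0],0],[[0,0,0],[0,0,0],0]]'
python3 -c "
from h import *
go([.5257,-.1155,.096],.056)"
```

```text
time_s: 53.5
position: [0.5216, -0.0833, 0.1]
tcp_rot: [0.0, 1.0, 0.029, 0.001]
contact_force: [-0.2, 0.3, -0.2]
grip_width: 0.002
t 53.5 tcp [ 0.5216 -0.0833  0.1   ] yaw 0.0573 tilt xy [ 0.0019 -0.0005] F [-0.2  0.3 -0.2] g 0.002 shift [0.08 1.08 0.13] turnz 0.02
```

```bash
python3 -m jog '[[[0.08,0.2,0.1],[0,0,0],0],[[0,0.2,0],[0,0,0],0],[[0,0.2,0],[0,0,0],0],[[0,0.15,0],[0,0,0],0],[[0,0.1,0],[0,0,0],0],[[0,0,0],[0,0,0],0],[[0,0,0],[0,0,0],0]]'|grep -E 'pos|force'
for i in 1; do python3 -m jog '[[[0,0.07,0],[0,0,0],0],[[0,0.07,0],[0,0,0],0],[[0,0,0],[0,0,0],0],[[0,0,0],[0,0,0],0]]'|grep -E 'pos|force'; done
python3 -m jog '[[[0,0.07,0],[0,0,0],0],[[0,0.07,0],[0,0,0],0],[[0,0,0],[0,0,0],0],[[0,0,0],[0,0,0],0]]'|grep -E 'pos|force'
python3 -m jog '[[[0,0.05,0],[0,0,0],0],[[0,0.05,0],[0,0,0],0],[[0,0,0],[0,0,0],0],[[0,0,0],[0,0,0],0]]'|grep -E 'pos|force'
```

```text
position: [0.5248, -0.1081, 0.096]
contact_force: [-0.3, -0.1, -0.7]
position: [0.5251, -0.1125, 0.096]
contact_force: [0.1, 0.4, -0.4]
position: [0.5253, -0.1168, 0.096]
contact_force: [0.8, -0.1, 0.1]
position: [0.5254, -0.1185, 0.096]
contact_force: [0.2, 4.4, 1.3]
```

```bash
python3 -m jog '[[[0,0.06,0],[0,0,0],0],[[0,0,0],[0,0,0],0],[[0,0,0],[0,0,0],0]]'|grep -E 'pos|force'
python3 -m jog '[[[0,0.06,0],[0,0,0],0],[[0,0,0],[0,0,0],0],[[0,0,0],[0,0,0],0]]'|grep -E 'pos|force'
python3 -m jog '[[[0,0.06,0],[0,0,0],0],[[0,0,0],[0,0,0],0],[[0,0,0],[0,0,0],0]]'|grep -E 'pos|force'
```

```text
position: [0.5255, -0.1187, 0.0961]
contact_force: [-0.2, 6.3, 2.0]
position: [0.5256, -0.1189, 0.0961]
contact_force: [-0.9, 8.8, 2.8]
position: [0.5256, -0.1191, 0.0961]
contact_force: [-1.2, 10.9, 4.3]
```

```bash
python3 -m jog '[[[0,0.1,0],[0,0,0],0],[[0,0,0],[0,0,0],0],[[0,0,0],[0,0,0],0]]'|grep -E 'pos|force'
python3 -m jog '[[[0,-0.3,0],[0,0,0],0],[[0,-0.5,0],[0,0,0],0],[[0,-0.5,-0.6],[0,0,0],0],[[0,-0.8,-0.8],[0,0,0],0],[[0,-0.8,-0.8],[0,0,0],0],[[0,-0.8,-0.8],[0,0,0],0],[[0,-0.8,-0.8],[0,0,0],0],[[0,-0.8,-0.8],[0,0,0],0],[[0,-0.8,-0.8],[0,0,0],0],[[0,-0.8,0],[0,0,0],0],[[0,0,0],[0,0,0],0],[[0,0,0],[0,0,0],0]]'
python3 - <<'E'
from pots import *
c=pots();h,s,v=cv2.split(hsv(c));k=(v<70);k[:,:350]=0;k[:,392:]=0;k[:185]=0;k[222:]=0
for ce,st in blobs(k,10): print("grip",ce,st)
d=cam("side")
i=cv2.resize(c["bgr"][130:280,150:500],None,fx=1.9,fy=1.9,interpolation=2)
j=cv2.resize(d["bgr"][140:400,180:560],None,fx=1.15,fy=1.15,interpolation=2)
j=cv2.copyMakeBorder(j,0,0,0,i.shape[1]-j.shape[1],0)
cv2.imwrite("pics/f7.png",np.vstack([i,j]))
E
```

```text
position: [0.5258, -0.1194, 0.0961]
contact_force: [-0.4, 16.0, 6.2]
time_s: 57.8
position: [0.5138, 0.078, 0.2578]
tcp_rot: [0.001, 1.0, 0.029, -0.0]
contact_force: [0.5, -0.5, 0.2]
grip_width: 0.006
blue [237.5 181.4] [10 10 87] [0.6042 0.2615 0.036 ]
blue [407.9 180.3] [13 10 56] [ 0.5964 -0.2672  0.036 ]
blue [396.1 212.1] [ 15  15 175] [ 0.4983 -0.2271  0.036 ]
blue [437.3 212.8] [13  8 70] [ 0.4935 -0.3544  0.036 ]
blue [195.2 233.9] [11 11 88] [0.4447 0.3931 0.036 ]
grip [372.99038462 203.52884615] [363 201  21   6 104]
```

View pics/f7.png

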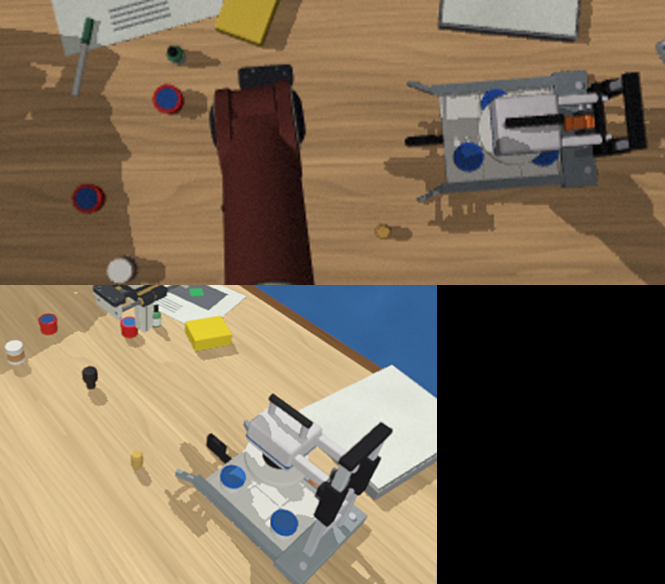

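The tray did not move under a 16 N push, so it is home. The pots are upright, the head is up, the bystanders are where they were and the arm is clear. I'm handing in.

```bash
python3 -c "
from rig import ctrl
print(ctrl.sign_off())"
```

```text
the job is handed in; nothing more can be done
None
```

The job is done and was handed in at about 58 s, with the arm clear of everything.

- **Camera head:** I raised it about 96 mm, then lowered it until the top rung took the load. That happened 80 mm above the bottom-rung grasp height. It stayed up after release, in every later picture.
- **Pots:** Only three blue-lidded pots with clear bodies were on the bench. All three stand upright in separate compartments, and each lid was pressed to a hard stop at 13–20 N, tip height about 34.3 mm (34 mm expected). In the last top view the head hides parts of two of them. In the side view one is out of sight behind it.
- **Tray:** I slid it in against the end stop. I had backed the arm off slightly before letting go of the tray grip, so I pushed the grip again at 16 N and the tray did not move.
- **Other things:** The two red look-alikes and the other bench items were not handled and look to be where they started.

**Disagreements:**
- The wrist camera put the pots about 5 mm further along y than the top camera. I used the top camera, and the grasps and placings came out fine.
- My estimate of the stand's position along the rails was about 2–3 mm off from where the tray met its stop. I went by the contact force instead.

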